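# Load a carrier hook into the bench rail of a stone-carving studio

### The job

Pick up the blue carrier hook, feed its white shoe into the open end of the channel rail, past the spring catch, and slide it along the inside until it is fully home against the rubber buffer at the closed end, then let go and leave it hanging there. The rail was put up by eye and does not run quite true, so feel your way along and never force the hook in the rail. Leave the bottle, the marble offcut and the hammer where they are.

Things in the scene. Friction and masses are not known exactly. Their poses are not given: they have to be found in the camera images.
- hook_grip (a point): blue flat-steel carrier hook, 210 to 340 g: centre of its grip web, a plate 48 mm long (x), 10 thick (y), 33 high (z). Starts upright on the bench, this point 16.5 mm above it. +x points from the web towards the shoe, z up. Beyond the web in -x: a saddle 24 long, 14 high, then an upturned nose (ends 60 mm from this point); in +x: a neck 18 high, 10 thick, then the shoe.
- hook_shoe (a point): centre of the hook's white nylon shoe, 52 mm in +x of hook_grip at the same height, same axes. The shoe is 28 mm deep (x), 60 long (y), 33 high (z): four runners with round noses of 7 mm radius at both y ends, so that it finds its way into the rail from a few mm off centre.
- stand: fixed rail stand: timber upstand 85 mm high behind the rail, steel uprights and, on their front, the channel rail with catch and buffer. Origin on the bench straight below the rail's open end; y runs from the open to the closed end, -x is the front, z up.
- rail_mouth (a point): centre of the open end of the aluminium C channel, 165 mm up, axes as the stand's. Channel: 280 mm long in +y; outside 42 mm high, from 22.5 mm in front (-x) to 18.5 behind this point; inside 36 high, 31 deep, centred here (play of the shoe 1.5 mm each way); a slot 22 mm high all along its front lets the neck through. Keep the load on it under 25 N.
- rail_home (a point): where the shoe's centre would be when home if the rail ran true: 232 mm from the mouth along the stand's y. The channel pivots about the mouth and may really run up to 0.028 rad up or down and up to 0.028 rad in or out (up to 6.5 mm off here each way); this is not measured. The shoe is then against a rubber buffer (1.5 N per mm, travel 12 mm).
- catch (a joint): spring catch 30 mm inside the mouth, m: 0 = down (a round bar stands 5 mm into the channel from its roof and keeps shoes in), grows as it lifts. The shoe's nose lifts it 2 to 5 mm when pushed with 3 to 8 N; it presses the shoe down with 3 to 5 N and drops behind it. Its block and red knob stand up to 26 mm above the channel's top.
- bottle: bystander: clear water bottle, 62 mm across, 190 mm high, origin under its centre
- offcut: bystander: marble block 100 x 130 x 50 mm, 1.7 kg, origin under its centre
- hammer: bystander: hammer lying on the bench, 220 mm long along its x axis
There are look-alikes about, which are no part of the job. There is more than one size of the part that bears hook_grip; the job needs the middle-sized.

How it is judged:
By the outcome, as a careful person would: the job done as asked, in the order asked, and still so for the second after the job is handed in, with the robot touching nothing.
It also fails if it takes over 69 s, if anything falls off the work surface, if the arm or the gripper's body presses on something with over 40 N, if the wrist force passes 120 N, or if a joint passes its speed limit or range.

### The arm

A 6-joint arm with a two-finger parallel gripper is mounted at the origin on the work surface. World frame = base frame: x ahead of the robot, y to its left, z up, the work surface at z = 0. Lengths are in m, angles in rad, forces in N, time in s.
With the tool pointing down it reaches from about 0.35 to 0.975 m from the base axis. Payload 17.4 kg.
Tool frame: the origin (TCP) lies on the centre line of the jaws, within the pads' length; the fingertips stand 25 mm ahead of it and the grasp point (between the pads) lies 6 mm ahead of it (robot.tip_reach is the z of the fingertips in the tool frame, in m); z points along the fingers, y is the line along which they close (so a half turn about z gives the same grasp; the last joint's range is limited). The gripper opens to 85 mm and grips with 20 to 120 N. Pads are 22 mm wide; open, the fingers measure 114 mm over their backs; the gripper's body (76 mm by 85 mm) begins 54 mm behind the grasp point. The pads swing forward as they close: fully open they stand 13 mm farther back than shut.
Start: joints at [1.257, 0.116, 1.442, -0, 1.584, -0.038], TCP at [0.184, 0.649, 0.256] pointing down, gripper open.
Joint ranges: [-2.83, 2.83], [-0.83, 2.19], [0.07, 2.5], [-1.14, 4.28], [0.01, 3], [-2.97, 2.97]. Speed limits (rad/s): [1.89, 1.89, 2.22, 3.14, 3.14, 3.14].

### API

Orientations are given as a unit quaternion [x, y, z, w].
In Python, from plant import robot gives the robot as it stands.
- The arm moves only by the tool jog_arm, never from a script. Its argument "series" is a list of rows, each an object of numbers: "tx", "ty", "tz": the shift along the tool's x, y, z in mm; "spin": the turn about the tool's z in degrees. In form: [{"tx": .., "ty": .., "tz": .., "spin": ..}, ...]. A call has 1 to 20 rows; each row shifts and turns the commanded pose from where the row before left it, along the tool's axes as they then stand; what a row does not reach is not made up. A row lasts 1/12 s, in which the tool goes at most 41.7 mm and 7.16 degrees, less where a joint would pass 70% of its speed; a pose out of reach is approached as far as the arm can. A call with a gripper value outside its range is refused whole. "hand" is the opening, from -1 (shut) to 1 (fully open), set as the call begins (left out, the last holds). The fingers move at their own pace and stop on an object; "force" is the grip in N (left out, the last holds). Time passes only in rows, so rows that do not move let the fingers close. It gives the time, the measured TCP pose, the force, the opening and the grip force at its end, in the units of the state.
- robot.get_obs(): the state, without advancing time (a new reading comes with each control period).
- robot.get_image(name): name is "side" or "top" or "wrist"; returns a dict with "frame" (480x640x3 uint8, red, green, blue), "depth" (480x640 float32, m along the optical axis (not along the pixel's ray), 0 where there is no reading), "vfov" (degrees; the focal length in pixels is half the picture's height over the tangent of half this angle, whatever the lens; pixels are square), "cx", "cy" (the principal point, pixels), "R" (3x3) and "t" (3): a world point X has camera coordinates R X + t; the wrist camera has in their place "T_tool_cam" (4x4, takes a point from camera to tool coordinates, whose origin is the TCP and whose axes are the flange's). Camera axes: x right, y down, z forward; pixel columns grow to the right and rows downward; lengths in m; the calibration is good to about 2 mm. A picture is of the moment at which its call begins: read the wrist's pose just before it.
- robot.finish_job(): hands the job in; it is judged then, once.
The state is a dict: "t": time; "joint_pos": joint angles; "joint_velocities": joint speeds; "tau": joint torques, N m; "eef_pos": TCP position; "orientation": TCP orientation; "ft_force": force on the tool from outside, world axes, zero at the start; "wrist_torque": the same for the moment, N m; "grip_width": opening from 0.0 (shut) to 1.0 (fully open); "grasp_force": force on a finger pad.
Only numpy, scipy, OpenCV 4.12 (cv2) and the standard library are available. Lean on these libraries where they do the work, as an engineer would, in place of code of your own. Each camera call takes 0.05 s, during which the arm holds its last target. There are 200 camera calls.

## Working session

There is one attempt and no reset: what is moved stays moved. The work goes in short steps, Python scripts to look and compute and a tool call to move; the robot and the scene stay as the last step left them, time stands still between calls to the robot, and variables do not carry over. Pictures are saved under pics/ and viewed, at most 10 in all, crops included, and the job is handed in when it is done.

Besides the shell and the picture viewer there is one more tool, called after "Emit:" in YAML: its name, and indented under it one key for each argument. jog_arm: Moves the arm, as the interface text tells. Its arguments: {"type":"object","properties":{"series":{"type":"array","items":{"type":"object","properties":{"tx":{"type":"number"},"ty":{"type":"number"},"tz":{"type":"number"},"spin":{"type":"number"}}}},"hand":{"type":"number"},"force":{"type":"number"}},"required":["series"]}

```bash
mkdir -p pics; ls; cat > h.py <<'E'
import numpy as np, cv2, pickle
from plant import robot
from scipy.spatial.transform import Rotation as Ro
def K(im): 
    f=240/np.tan(np.radians(im['vfov'])/2); return f
def save(name,fn):
    o=robot.get_obs(); im=robot.get_image(name)
    if 'R' in im: R=np.array(im['R']);t=np.array(im['t'])
    else:
        T=np.array(im['T_tool_cam']); Rt=Ro.from_quat(o['orientation']).as_matrix()
        Rc=Rt@T[:3,:3]; c=Rt@T[:3,3]+np.array(o['eef_pos']); R=Rc.T; t=-R@c
    d=dict(frame=im['frame'],depth=im['depth'],f=K(im),cx=im['cx'],cy=im['cy'],R=R,t=t)
    pickle.dump(d,open(fn+'.pkl','wb')); cv2.imwrite('pics/'+fn+'.png',im['frame'][:,:,::-1]); return d
def load(fn): return pickle.load(open(fn+'.pkl','rb'))
def cloud(d):
    v,u=np.mgrid[:480,:640]; z=d['depth']
    p=np.stack([(u-d['cx'])/d['f']*z,(v-d['cy'])/d['f']*z,z],-1)
    return (p-d['t'])@d['R']
def ray(d,u,v,z):
    r=d['R'].T@np.array([(u-d['cx'])/d['f'],(v-d['cy'])/d['f'],1]); c=-d['R'].T@d['t']
    return c+r*(z-c[2])/r[2]
def proj(d,X):
    p=np.array(X)@d['R'].T+d['t']; return p[...,:2]/p[...,2:]*d['f']+[d['cx'],d['cy']]
E
python3 - <<'E'
from h import *
for n in ['top','side','wrist']:
    d=save(n,n+'0'); print(n,d['f'],d['cx'],d['cy'],-d['R'].T@d['t'],(d['depth']>0).mean())
print(robot.get_obs())
ims=[cv2.imread(f'pics/{n}0.png') for n in ['top','side']]
E
```

```text
pics
top 439.246429420752 315.4633097694442 237.44881908305206 [ 0.296891   -0.01660763  1.20268725] 0.9961328125
side 501.7081899515069 330.7739393525915 236.21814113205792 [ 0.02312804 -0.57017768  0.79249599] 0.9958072916666667
wrist 338.1919275591182 319.5133488705176 244.3308333325498 [0.11441562 0.66964593 0.37361721] 0.9960481770833334
{'t': 0.15, 'joint_pos': array([ 1.25721104e+00,  1.16360539e-01,  1.44210501e+00,  3.82536117e-05,
        1.58399264e+00, -3.78339034e-02]), 'joint_velocities': array([-0.00092228, -0.00032569, -0.00370263, -0.0002077 , -0.00074881,
        0.00098992]), 'tau': array([ 5.43885326e-04, -7.32514429e+01, -6.32844758e+01,  4.42405246e-05,
        5.19337307e-03,  7.25854875e-06]), 'eef_pos': array([0.1837661 , 0.64937902, 0.25574627]), 'orientation': array([ 1.37439024e-01,  9.90510135e-01, -4.22762864e-04, -9.44818546e-05]), 'ft_force': array([-0.90937355, -0.08020587, -0.70358385]), 'wrist_torque': array([ 2.21575545e-02,  5.16314627e-06, -3.06390364e-03]), 'grasp_force': 0.0, 'grip_width': 1.0003765492518097}
```

View pics/top0.png

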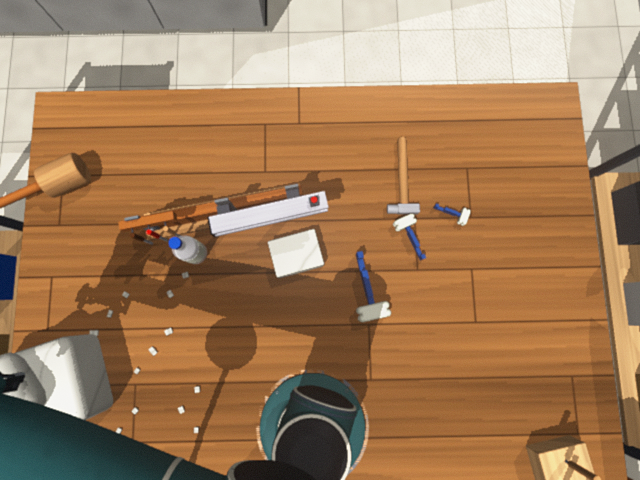

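View pics/side0.png

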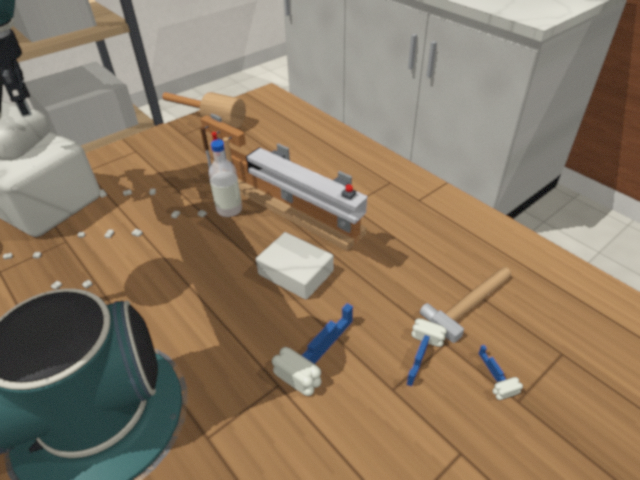

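The top view shows three hooks: a large one at (370,290), a middle one at (410,238) beside the hammer head, and a small one at (455,212). The rail's mouth is at the catch end (325,202), its closed end is at (212,228), the bottle is at (187,250) and the offcut at (297,252). The side view agrees with this layout.

```bash
cat > m.py <<'E'
from h import *
np.set_printoptions(precision=4,suppress=True)
for n in ['top0','side0']:
    d=load(n); P=cloud(d); hsv=cv2.cvtColor(d['frame'],cv2.COLOR_RGB2HSV)
    print(n)
    m=(P[...,2]>.172)&(P[...,2]<.2)&(P[...,0]>.25)&(P[...,0]<.5)&(P[...,1]>-.1)&(P[...,1]<.32)&(hsv[...,1]<70)
    k,l,s,c=cv2.connectedComponentsWithStats(m.astype(np.uint8))
    i=1+np.argmax(s[1:,4]); q=P[l==i]; print('rail px',s[i],'zmed',np.median(q[:,2]))
    r=cv2.minAreaRect((q[:,:2]*1000).astype(np.float32)); print(r, cv2.boxPoints(r))
    A=np.c_[q[:,:2],np.ones(len(q))]; print('plane',np.linalg.lstsq(A,q[:,2],rcond=None)[0])
    b=((hsv[...,0]>105)&(hsv[...,0]<128)&(hsv[...,1]>120)&(P[...,2]>-.01)&(P[...,2]<.25)&(P[...,0]>.1)).astype(np.uint8)
    k,l,s,c=cv2.connectedComponentsWithStats(b)
    for i in range(1,k):
        if s[i,4]>25:
            q=P[l==i]; r=cv2.minAreaRect((q[:,:2]*1000).astype(np.float32)); print('blue',s[i],q.mean(0),q[:,2].max(),r)
    w=((hsv[...,1]<60)&(hsv[...,2]>130)&(P[...,2]>.006)&(P[...,2]<.16)&(P[...,0]>.1)&(P[...,0]<.7)&(P[...,1]<.35)&(P[...,1]>-.5)).astype(np.uint8)
    k,l,s,c=cv2.connectedComponentsWithStats(w)
    for i in range(1,k):
        if s[i,4]>60:
            q=P[l==i]; r=cv2.minAreaRect((q[:,:2]*1000).astype(np.float32)); print('white',s[i],q.mean(0),q[:,2].max(),r)
E
python3 m.py
```

```text
top0
rail px [209 224  44  11 233] zmed 0.18814248741323222
((491.804443359375, 180.4074249267578), (20.132492065429688, 100.50296783447266), 3.7723073959350586) [[478.4539 229.8878]
 [485.0661 129.6025]
 [505.155  130.9271]
 [498.5428 231.2123]]
plane [0.1807 0.0338 0.0922]
blue [435 204  26  12  78] [ 0.562  -0.3834  0.0207] 0.029675168681049444 ((562.3508911132812, -383.14404296875), (72.13446044921875, 8.718581199645996), 67.80521392822266)
blue [406 227  19  31 132] [ 0.4737 -0.2872  0.0265] 0.038850558802039234 ((473.6063232421875, -287.61932373046875), (93.00729370117188, 10.542844772338867), 22.703344345092773)
blue [169 237  13  12 122] [0.4587 0.311  0.1894] 0.19539893397919672 ((459.02947998046875, 311.0846862792969), (26.83803367614746, 26.533191680908203), 88.7767105102539)
blue [357 252  15  45 217] [ 0.3925 -0.1443  0.0391] 0.05445481217579273 ((388.677978515625, -145.586669921875), (118.89059448242188, 13.676187515258789), 11.805737495422363)
white [388 203  32  28 518] [ 0.551  -0.2615  0.0271] 0.03969011040499445 ((550.6109008789062, -265.9060974121094), (73.2481536
[... 2238 characters left out ...]
77   66 3038] [0.4399 0.0238 0.0429] 0.054442022934310996 ((447.5187072753906, 36.407955169677734), (102.73616790771484, 131.94631958007812), 14.221043586730957)
white [ 412  304   52   42 1156] [ 0.547  -0.2631  0.0249] 0.03635827172355184 ((552.3145751953125, -254.31675720214844), (86.98481750488281, 90.24380493164062), 67.56549072265625)
white [ 273  348   48   48 1368] [ 0.2871 -0.1737  0.0387] 0.050846560108305044 ((295.34564208984375, -165.94351196289062), (50.68055725097656, 83.4115219116211), 12.774359703063965)
white [493 378  29  22 404] [ 0.5408 -0.4274  0.0201] 0.026784203389060984 ((545.3079223632812, -423.8257751464844), (28.437442779541016, 45.926025390625), 64.96595001220703)
```

View pics/wrist0.png

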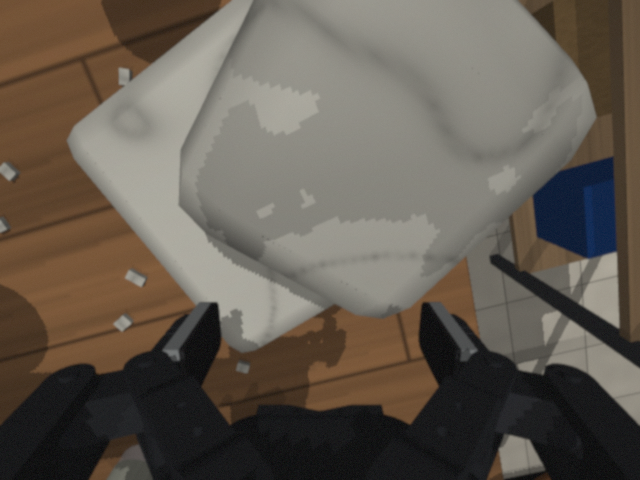

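The wrist picture only shows background clutter (a white block), so it is not useful yet. The rail mask is partial, so I'll look at the raw profile.

```bash
python3 - <<'E'
from h import *
np.set_printoptions(precision=3,suppress=True)
d=load('top0');P=cloud(d);hsv=cv2.cvtColor(d['frame'],cv2.COLOR_RGB2HSV)
for u in (225,270,305,322):
    for v in range(190,240,3): print(u,v,P[v,u],hsv[v,u])
d=load('side0');P=cloud(d)
im=cv2.resize(d['frame'][120:260,190:390],(800,560),interpolation=cv2.INTER_CUBIC)
cv2.imwrite('pics/c1.png',im[:,:,::-1])
E
```

```text
225 190 [ 0.637  0.235 -0.002] [ 14 157 174]
225 193 [ 0.628  0.235 -0.002] [ 13 159 167]
225 196 [ 0.62   0.235 -0.002] [ 14 153 115]
225 199 [0.562 0.195 0.188] [100   5 150]
225 202 [0.558 0.198 0.173] [17 29 80]
225 205 [0.55  0.198 0.176] [150  14  94]
225 208 [0.542 0.197 0.179] [140  16  97]
225 211 [0.534 0.196 0.18 ] [138  14  93]
225 214 [0.525 0.195 0.189] [137   8 235]
225 217 [0.519 0.195 0.184] [132   6 231]
225 220 [0.51  0.194 0.188] [132   6 227]
225 223 [0.503 0.194 0.188] [138   6 230]
225 226 [0.495 0.193 0.193] [129   8 227]
225 229 [0.489 0.194 0.188] [127  10 224]
225 232 [0.487 0.201 0.157] [130  11 201]
225 235 [0.507 0.233 0.001] [ 13 152 141]
225 238 [ 0.5    0.234 -0.003] [ 13 155 173]
270 190 [0.628 0.106 0.021] [ 13 145 148]
270 193 [0.602 0.099 0.086] [ 13 175 179]
270 196 [0.595 0.099 0.082] [ 12 177 202]
270 199 [0.586 0.099 0.083] [ 11 160 129]
270 202 [0.582 0.101 0.07 ] [  9  43 119]
270 205 [0.545 0.088 0.187] [128   4 233]
270 208 [0.538 0.089 0.186] [135   7 234]
270 211 [0.53  0.088 0.187] [138   6 230]
270 214 [0.523 0.089 0.187] [138   5 232]
[... 1139 characters left out ...]
036  0.185] [125   6 240]
322 196 [ 0.565 -0.035  0.185] [143   4 230]
322 199 [ 0.558 -0.035  0.185] [135   4 230]
322 202 [ 0.551 -0.035  0.184] [145   7 229]
322 205 [ 0.543 -0.035  0.184] [144   6 229]
322 208 [ 0.535 -0.035  0.187] [143  10 204]
322 211 [ 0.536 -0.035  0.154] [141   9 208]
322 214 [ 0.562 -0.038 -0.001] [ 14 154 164]
322 217 [ 0.554 -0.038 -0.004] [ 14 148 176]
322 220 [ 0.545 -0.037  0.001] [ 12 140 118]
322 223 [ 0.537 -0.037 -0.003] [ 13 146 170]
322 226 [ 0.528 -0.037  0.001] [ 14 149 176]
322 229 [ 0.519 -0.037  0.002] [ 14 150 179]
322 232 [ 0.511 -0.037 -0.004] [ 14 150 172]
322 235 [ 0.502 -0.036  0.001] [ 12 142 135]
322 238 [ 0.493 -0.036  0.004] [ 14 143 127]
```

View pics/c1.png

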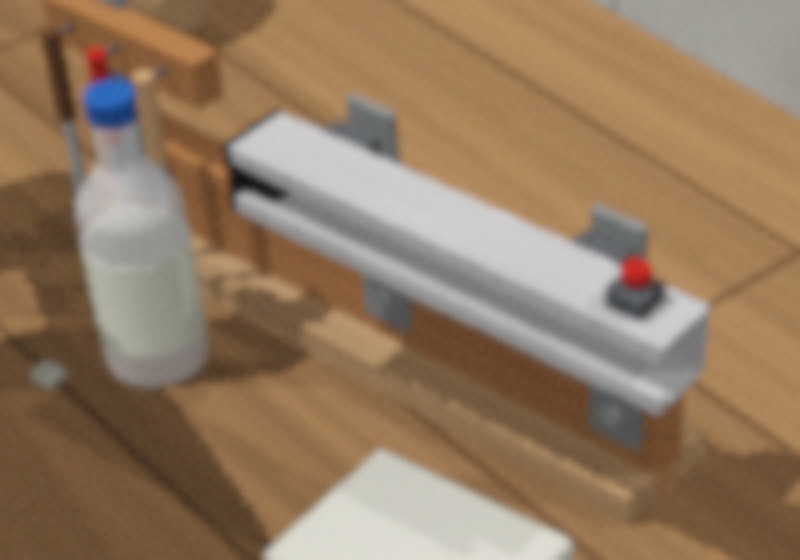

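This crop shows the channel from the buffer end (black, at crop (255,180)) to the mouth at crop (685,360). The catch with its red knob is at (635,285), and the bottle stands in front of and beyond the closed end.

```bash
python3 - <<'E'
from h import *
np.set_printoptions(precision=4,suppress=True)
for n in ['top0','side0']:
    d=load(n);P=cloud(d);hsv=cv2.cvtColor(d['frame'],cv2.COLOR_RGB2HSV)
    m=(P[...,2]>.178)&(P[...,2]<.196)&(P[...,0]>.44)&(P[...,0]<.62)&(P[...,1]>-.1)&(P[...,1]<.28)&(hsv[...,1]<40)&(hsv[...,2]>170)
    m=cv2.morphologyEx(m.astype(np.uint8),cv2.MORPH_CLOSE,np.ones((5,5)))
    k,l,s,c=cv2.connectedComponentsWithStats(m); i=1+np.argmax(s[1:,4])
    q=P[l==i]; q=q[(abs(q[:,2]-.187)<.006)]
    A=np.c_[q[:,:2],np.ones(len(q))]; co=np.linalg.lstsq(A,q[:,2],rcond=None)[0]
    # contour cast onto plane z~.187
    ct=max(cv2.findContours((l==i).astype(np.uint8),cv2.RETR_EXTERNAL,cv2.CHAIN_APPROX_NONE)[0],key=len)[:,0]
    W=np.array([ray(d,u,v,.187)[:2]*1000 for u,v in ct],np.float32)
    r=cv2.minAreaRect(W); print(n,s[i],r,'\n',cv2.boxPoints(r)); 
    Dv=q[:,:2]-q[:,:2].mean(0); u=np.linalg.svd(Dv,full_matrices=False)[2][0]; u*=np.sign(u[1])
    sl=np.polyfit(Dv@u,q[:,2],1); print('axis',u,np.arctan2(-u[0],u[1]),'slope',sl, 'z at mouth',sl[1]-.14*sl[0])
    w=((hsv[...,0]>5)&(hsv[...,0]<20)&(hsv[...,1]>100)&(P[...,2]>.065)&(P[...,2]<.095)&(P[...,0]>.4)&(P[...,0]<.7)&(P[...,1]>-.1)&(P[...,1]<.27))
    q=P[w]; Dv=q[:,:2]-q[:,:2].mean(0); u=np.linalg.svd(Dv,full_matrices=False)[2][0]; u*=np.sign(u[1]); print('timber',w.sum(),u,np.arctan2(-u[0],u[1]))
# middle hook: blue top contour cast to own height, shoe region split from hammer
d=load('top0');P=cloud(d)
for (v,u) in [(217,u) for u in range(392,420,3)]+[(v,411) for v in range(206,260,3)]: print(u,v,P[v,u],d['frame'][v,u])
E
```

```text
top0 [ 209  191  119   42 1971] ((527.6175537109375, 92.12467193603516), (43.32652282714844, 279.7436218261719), 11.721866607666016) 
 [[477.9896 224.6784]
 [534.8226 -49.2313]
 [577.2455 -40.429 ]
 [520.4125 233.4806]]
axis [-0.2063  0.9785] 0.20777174841642476 slope [0.0094 0.1874] z at mouth 0.1860605047049014
timber 776 [-0.186   0.9826] 0.1870873535373076
side0 [ 249  149  118   58 1535] ((528.9797973632812, 94.05583190917969), (43.16453170776367, 283.0639343261719), 11.217256546020508) 
 [[480.2776 228.6857]
 [535.342  -48.9708]
 [577.682  -40.574 ]
 [522.6176 237.0825]]
axis [-0.1994  0.9799] 0.20076629888731826 slope [0.0117 0.1873] z at mouth 0.18568395100251378<stdin>:17: RuntimeWarning: Mean of empty slice.
  ret = um.true_divide(
Traceback (most recent call last):
IndexError: index 0 is out of bounds for axis 0 with size 0
```

Emit:
jog_arm:
  series:
    - {"tx":-19.4,"ty":-29.1}
    - {"tx":-19.4,"ty":-29.1}
    - {"tx":-19.4,"ty":-29.1}
    - {"tx":-19.4,"ty":-29.1}
    - {"tx":-19.4,"ty":-29.1}
    - {"tx":-19.4,"ty":-29.1}
    - {"tx":-19.4,"ty":-29.1}
    - {"tx":-19.4,"ty":-29.1}
    - {"tx":-19.4,"ty":-29.1}
    - {"tx":-19.4,"ty":-29.1}
    - {"tx":-19.4,"ty":-29.1}
    - {"tx":-19.4,"ty":-29.1}
    - {"tx":-19.4,"ty":-29.1}
    - {"tx":-19.4,"ty":-29.1}
  hand: 1

```text
invalid input at $.series[0]: expected keys tx, ty, tz, spin
```

Emit:
jog_arm:
  series:
    - {"tx":-19.4,"ty":-29.1}
    - {"tx":-19.4,"ty":-29.1}
    - {"tx":-19.4,"ty":-29.1}
    - {"tx":-19.4,"ty":-29.1}
    - {"tx":-19.4,"ty":-29.1}
    - {"tx":-19.4,"ty":-29.1}
    - {"tx":-19.4,"ty":-29.1}
    - {"tx":-19.4,"ty":-29.1}
    - {"tx":-19.4,"ty":-29.1}
    - {"tx":-19.4,"ty":-29.1}
    - {"tx":-19.4,"ty":-29.1}
    - {"tx":-19.4,"ty":-29.1}
    - {"tx":-19.4,"ty":-29.1}
    - {"tx":-19.4,"ty":-29.1}

```text
invalid input at $.series[0]: expected keys tx, ty, tz, spin
```

Emit:
jog_arm:
  series:
    - {"spin":7.05}
    - {"spin":7.05}
    - {"spin":7.05}
    - {"spin":7.05}
    - {"spin":7.05}
    - {"spin":7.05}
    - {"spin":7.05}
    - {"spin":7.05}
    - {"spin":7.05}
    - {"spin":7.05}
    - {"spin":7.05}
    - {"spin":7.05}
    - {"spin":7.05}
    - {"spin":7.05}
    - {"spin":7.05}
    - {"spin":7.05}
    - {"spin":7.05}
    - {"spin":7.05}
    - {"spin":7.05}
    - {"spin":7.05}

```text
invalid input at $.series[0]: expected keys tx, ty, tz, spin
```

```bash
cat >> h.py <<'E'
def rel(target,yaw=None):
    "world target TCP (mm), tool-x yaw deg -> tool-axis shift, spin"
    o=robot.get_obs(); M=Ro.from_quat(o['orientation']).as_matrix(); p=np.array(o['eef_pos'])*1000
    y=np.degrees(np.arctan2(M[1,0],M[0,0])); print('tcp',p.round(1),'yaw',y.round(2),'tilt',M[:,2].round(4))
    if target is not None: print('shift',(M.T@(np.array(target)-p)).round(1),'spin',None if yaw is None else round(y-yaw,2))
E
python3 - <<'E'
from h import *
rel([483.8,-283.3,29],23.2); o=robot.get_obs(); print(o['t'],o['joint_pos'],o['ft_force'])
save('wrist','w1')
E
```

```text
tcp [183.8 649.4 255.7] yaw 164.2 tilt [-3.e-04 -8.e-04 -1.e+00]
shift [-542.7 -815.6  227.4] spin 141.0
0.15 [ 1.25721104e+00  1.16360539e-01  1.44210501e+00  3.82536117e-05
  1.58399264e+00 -3.78339034e-02] [-0.90937355 -0.08020587 -0.70358385]
```

View pics/w1.png

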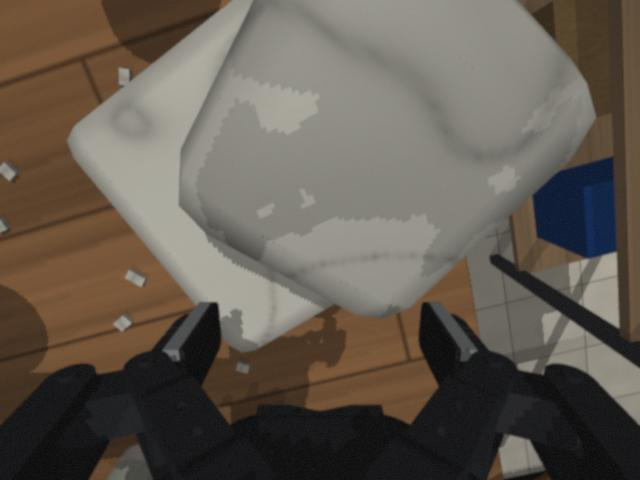

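The call was refused because every row needs all four keys. The arm has not moved, so the picture is the same clutter as before.

Emit:
jog_arm:
  series:
    - {"tx":-19.4,"ty":-29.1,"tz":0,"spin":0}
    - {"tx":-19.4,"ty":-29.1,"tz":0,"spin":0}
    - {"tx":-19.4,"ty":-29.1,"tz":0,"spin":0}
    - {"tx":-19.4,"ty":-29.1,"tz":0,"spin":0}
    - {"tx":-19.4,"ty":-29.1,"tz":0,"spin":0}
    - {"tx":-19.4,"ty":-29.1,"tz":0,"spin":0}
    - {"tx":-19.4,"ty":-29.1,"tz":0,"spin":0}
    - {"tx":-19.4,"ty":-29.1,"tz":0,"spin":0}
    - {"tx":-19.4,"ty":-29.1,"tz":0,"spin":0}
    - {"tx":-19.4,"ty":-29.1,"tz":0,"spin":0}
    - {"tx":-19.4,"ty":-29.1,"tz":0,"spin":0}
    - {"tx":-19.4,"ty":-29.1,"tz":0,"spin":0}
    - {"tx":-19.4,"ty":-29.1,"tz":0,"spin":0}
    - {"tx":-19.4,"ty":-29.1,"tz":0,"spin":0}
  hand: 1

```text
t: 1.37
eef_pos: [0.3341, 0.182, 0.2564]
orientation: [0.137, 0.991, 0.0, 0.0]
ft_force: [0.9, 0.1, 0.7]
grip_width: 0.999
grasp_force: 0.0
```

Emit:
jog_arm:
  series:
    - {"tx":-19.4,"ty":-29.1,"tz":0,"spin":0}
    - {"tx":-19.4,"ty":-29.1,"tz":0,"spin":0}
    - {"tx":-19.4,"ty":-29.1,"tz":0,"spin":0}
    - {"tx":-19.4,"ty":-29.1,"tz":0,"spin":0}
    - {"tx":-19.4,"ty":-29.1,"tz":0,"spin":0}
    - {"tx":-19.4,"ty":-29.1,"tz":0,"spin":0}
    - {"tx":-19.4,"ty":-29.1,"tz":0,"spin":0}
    - {"tx":-19.4,"ty":-29.1,"tz":0,"spin":0}
    - {"tx":-19.4,"ty":-29.1,"tz":0,"spin":0}
    - {"tx":-19.4,"ty":-29.1,"tz":0,"spin":0}
    - {"tx":-19.4,"ty":-29.1,"tz":0,"spin":0}
    - {"tx":-19.4,"ty":-29.1,"tz":0,"spin":0}
    - {"tx":-19.4,"ty":-29.1,"tz":0,"spin":0}
    - {"tx":-19.4,"ty":-29.1,"tz":0,"spin":0}

```text
t: 2.53
eef_pos: [0.4847, -0.2843, 0.2561]
orientation: [0.138, 0.99, 0.0, -0.0]
ft_force: [0.5, 0.5, -0.2]
grip_width: 1.002
grasp_force: 0.0
```

Emit:
jog_arm:
  series:
    - {"tx":0,"ty":0,"tz":0,"spin":7.05}
    - {"tx":0,"ty":0,"tz":0,"spin":7.05}
    - {"tx":0,"ty":0,"tz":0,"spin":7.05}
    - {"tx":0,"ty":0,"tz":0,"spin":7.05}
    - {"tx":0,"ty":0,"tz":0,"spin":7.05}
    - {"tx":0,"ty":0,"tz":0,"spin":7.05}
    - {"tx":0,"ty":0,"tz":0,"spin":7.05}
    - {"tx":0,"ty":0,"tz":0,"spin":7.05}
    - {"tx":0,"ty":0,"tz":0,"spin":7.05}
    - {"tx":0,"ty":0,"tz":0,"spin":7.05}
    - {"tx":0,"ty":0,"tz":0,"spin":7.05}
    - {"tx":0,"ty":0,"tz":0,"spin":7.05}
    - {"tx":0,"ty":0,"tz":0,"spin":7.05}
    - {"tx":0,"ty":0,"tz":0,"spin":7.05}
    - {"tx":0,"ty":0,"tz":0,"spin":7.05}
    - {"tx":0,"ty":0,"tz":0,"spin":7.05}
    - {"tx":0,"ty":0,"tz":0,"spin":7.05}
    - {"tx":0,"ty":0,"tz":0,"spin":7.05}
    - {"tx":0,"ty":0,"tz":0,"spin":7.05}
    - {"tx":0,"ty":0,"tz":0,"spin":7.05}

```text
t: 4.2
eef_pos: [0.4846, -0.2824, 0.2562]
orientation: [0.98, 0.198, -0.0, -0.0]
ft_force: [0.3, 0.3, -0.9]
grip_width: 1.001
grasp_force: 0.0
```

```bash
python3 - <<'E'
from h import *
rel([483.8,-283.3,29],23.2); o=robot.get_obs(); print(o['t'],o['joint_pos'],o['ft_force'])
save('wrist','w1')
E
```

```text
tcp [ 484.6 -282.4  256.2] yaw 22.85 tilt [-2.e-04  1.e-04 -1.e+00]
shift [ -1.    0.6 227.2] spin -0.35
4.2 [-5.73169062e-01 -1.33319804e-01  1.68952787e+00 -2.29085005e-05
  1.58557168e+00  5.98836667e-01] [ 0.3129896   0.31229183 -0.88132852]
```

View pics/w1.png

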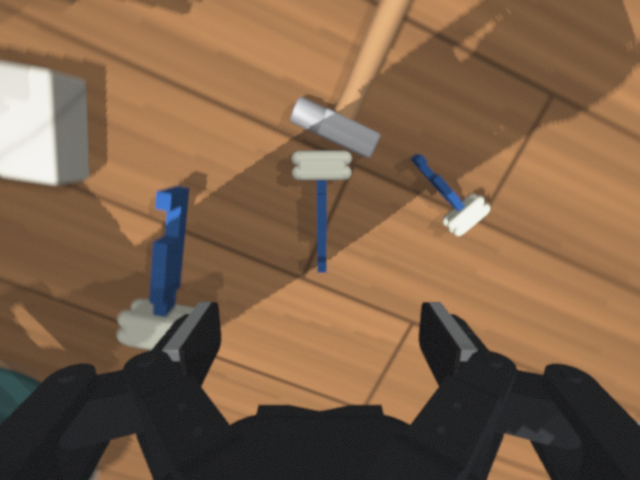

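The middle hook is upright, with its shoe at (322,165) and blue nose end at (322,270), vertical in the image. The hammer head at (335,125) is close behind the shoe. The large hook is at left and the small one at right.

```bash
python3 - <<'E'
from h import *
np.set_printoptions(precision=1,suppress=True)
d=load('w1');P=cloud(d)*1000;hsv=cv2.cvtColor(d['frame'],cv2.COLOR_RGB2HSV)
b=(hsv[...,0]>100)&(hsv[...,0]<130)&(hsv[...,1]>110); b[:,:300]=0;b[:,345:]=0;b[300:]=0
vs=np.where(b.any(1))[0]; print(vs.min(),vs.max())
for v in range(vs.min(),vs.max()+1,6):
    u=np.where(b[v])[0]; print(v,u.min(),u.max(),P[v,u].mean(0))
w=(hsv[...,1]<70)&(hsv[...,2]>110); w[:147]=0;w[184:]=0;w[:,:285]=0;w[:,358:]=0
ct=np.argwhere(w)[:,::-1]; W=np.array([ray(d,u,v,.031)[:2]*1000 for u,v in ct],np.float32); r=cv2.minAreaRect(W);print('shoe',r, np.median(P[w][:,2]))
q=[];Z=[]
for v in range(vs.min(),vs.max()+1):
    u=np.where(b[v])[0]; z=np.median(P[v,u][:,2]); q.append(np.r_[ray(d,(u.min()+u.max())/2,v,.030)[:2]*1000,z])
q=np.array(q); p=np.polyfit(q[:,0],q[:,1],1); yaw=np.arctan(p[0]); print('axis yaw deg',np.degrees(yaw))
c=np.array(r[0]); h=c-52*np.array([np.cos(yaw),np.sin(yaw)]); print('grip from shoe',h,'blue line y there',np.polyval(p,h[0]))
rel([*h,29],np.degrees(yaw))
E
```

```text
181 270
181 318 325 [ 519.8 -270.2   26.3]
187 318 325 [ 514.2 -272.6   26.2]
193 318 325 [ 513.9 -272.1   69.3]
199 318 325 [ 503.9 -276.9   33.6]
205 318 325 [ 498.3 -279.3   33.5]
211 318 325 [ 492.6 -281.7   33.3]
217 318 325 [ 486.8 -284.1   33.3]
223 318 325 [ 481.  -286.6   33.5]
229 318 325 [ 475.2 -289.    33.5]
235 318 325 [ 469.1 -291.6   33. ]
241 318 325 [ 458.3 -296.3   14.4]
247 318 324 [ 451.6 -298.6   14.2]
253 318 324 [ 445.3 -301.2   14.7]
259 319 324 [ 442.  -303.1   24.5]
265 318 324 [ 438.3 -304.    33.1]
shoe ((536.3487548828125, -265.66900634765625), (30.60940170288086, 65.85749053955078), 24.972488403320312) 32.76346925859744
axis yaw deg 22.66827383838138
grip from shoe [ 488.4 -285.7] blue line y there -283.4007506860195
tcp [ 484.6 -282.4  256.2] yaw 22.28 tilt [-0.  0. -1.]
shift [  2.3   4.6 227.2] spin -0.39
```

Emit:
jog_arm:
  series:
    - {"tx":1.9,"ty":2.4,"tz":30,"spin":-0.2}
    - {"tx":0,"ty":0,"tz":35,"spin":0}
    - {"tx":0,"ty":0,"tz":35,"spin":0}
    - {"tx":0,"ty":0,"tz":35,"spin":0}
    - {"tx":0,"ty":0,"tz":35,"spin":0}
    - {"tx":0,"ty":0,"tz":25,"spin":0}
    - {"tx":0,"ty":0,"tz":15,"spin":0}
    - {"tx":0,"ty":0,"tz":8,"spin":0}
    - {"tx":0,"ty":0,"tz":6,"spin":0}
    - {"tx":0,"ty":0,"tz":3,"spin":0}
    - {"tx":0,"ty":0,"tz":0,"spin":0}
    - {"tx":0,"ty":0,"tz":0,"spin":0}
  hand: 0.2

```text
t: 5.25
eef_pos: [0.4877, -0.2842, 0.0303]
orientation: [0.979, 0.203, 0.0, 0.0]
ft_force: [0.8, 0.6, 0.6]
grip_width: 0.601
grasp_force: 0.0
```

```bash
python3 - <<'E'
from h import *
np.set_printoptions(precision=1,suppress=True)
rel([487.3,-283.9,29],22.67); 
print(robot.tip_reach)
E
```

```text
tcp [ 487.7 -284.2   30.3] yaw 23.43 tilt [ 0. -0. -1.]
shift [-0.3 -0.4  1.3] spin 0.76
0.025
```

Emit:
jog_arm:
  series:
    - {"tx":0,"ty":0,"tz":0,"spin":0.5}
    - {"tx":0,"ty":0,"tz":0,"spin":0}
    - {"tx":0,"ty":0,"tz":0,"spin":0}
    - {"tx":0,"ty":0,"tz":0,"spin":0}
    - {"tx":0,"ty":0,"tz":0,"spin":0}
    - {"tx":0,"ty":0,"tz":0,"spin":0}
    - {"tx":0,"ty":0,"tz":0,"spin":0}
    - {"tx":0,"ty":0,"tz":0,"spin":0}
    - {"tx":0,"ty":0,"tz":0,"spin":0}
    - {"tx":0,"ty":0,"tz":0,"spin":0}
  hand: -1
  force: 80

```text
t: 6.08
eef_pos: [0.4876, -0.2841, 0.0299]
orientation: [0.98, 0.199, 0.0, 0.0]
ft_force: [-0.3, 0.4, 5.9]
grip_width: 0.1
grasp_force: 79.0
```

Emit:
jog_arm:
  series:
    - {"tx":0,"ty":0,"tz":-10,"spin":0}
    - {"tx":0,"ty":0,"tz":-20,"spin":0}
    - {"tx":0,"ty":0,"tz":-30,"spin":0}
    - {"tx":0,"ty":0,"tz":-30,"spin":0}
    - {"tx":0,"ty":0,"tz":-20,"spin":0}
    - {"tx":0,"ty":0,"tz":-20,"spin":0}
    - {"tx":0,"ty":0,"tz":-18,"spin":0}
    - {"tx":0,"ty":0,"tz":0,"spin":0}
    - {"tx":0,"ty":0,"tz":0,"spin":0}

```text
t: 6.83
eef_pos: [0.4874, -0.284, 0.1779]
orientation: [0.98, 0.198, 0.0, 0.0]
ft_force: [-0.5, -0.6, -3.7]
grip_width: 0.096
grasp_force: 78.1
```

```bash
python3 - <<'E'
from h import *
np.set_printoptions(precision=4,suppress=True)
rel(None); d=save('wrist','w2'); P=cloud(d)*1000
hsv=cv2.cvtColor(d['frame'],cv2.COLOR_RGB2HSV)
M=(P[...,2]>120)&(P[...,2]<200)&(hsv[...,1]<70)&(hsv[...,2]>90); M[:,:220]=0;M[:,420:]=0
print(M.sum(),np.argwhere(M).min(0),np.argwhere(M).max(0),P[M].mean(0),robot.get_obs()['ft_force'])
E
```

```text
tcp [ 487.4 -284.   177.9] yaw 22.9 tilt [ 0.0011 -0.0007 -1.    ]
13775 [167 235] [408 403] [ 532.3628 -265.0254  179.6006] [-0.4722  0.0977 -2.9225]
```

View pics/w2.png

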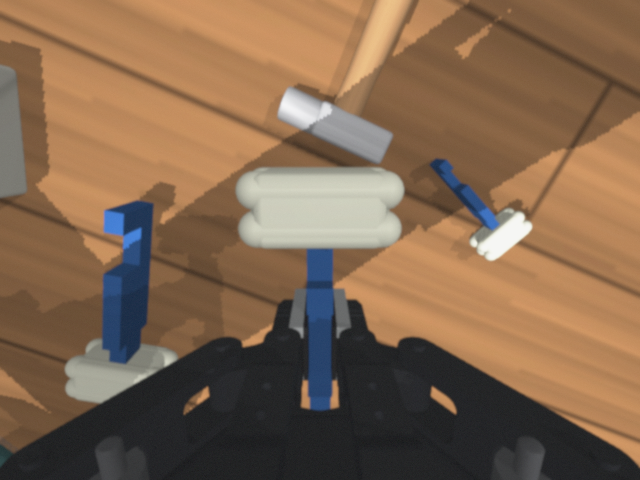

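The hook is held straight: the shoe spans (237–403, 167–250) and the blue neck and web run between the pads at x≈320. Next I measure the shoe in the tool frame.

```bash
python3 - <<'E'
from h import *
np.set_printoptions(precision=4,suppress=True)
d=load('w2'); o=robot.get_obs(); Mt=Ro.from_quat(o['orientation']).as_matrix(); p=np.array(o['eef_pos'])
P=(cloud(d)-p)@Mt*1000
hsv=cv2.cvtColor(d['frame'],cv2.COLOR_RGB2HSV)
m=(hsv[...,1]<70)&(hsv[...,2]>90)&(P[...,2]<40)&(P[...,0]>25); m[:160]=0;m[252:]=0;m[:,:230]=0;m[:,410:]=0
q=P[m]; print(m.sum(),q.min(0),q.max(0),np.percentile(q,[1,99],axis=0))
top=q[q[:,2]<np.percentile(q[:,2],50)]
# runner ridges: rear / front
for lo,hi in [(38,45),(45,60),(60,67)]:
    s=q[(q[:,0]>lo)&(q[:,0]<hi)&(abs(q[:,1])<22)]; 
    if len(s): print(lo,hi,'z min5%',np.percentile(s[:,2],5),np.percentile(s[:,2],50))
for lo,hi in [(-22,-8),(8,22)]:
    s=q[(q[:,1]>lo)&(q[:,1]<hi)]; print('y',lo,np.percentile(s[:,2],5), np.percentile(s[:,0],[1,99]))
bl=(hsv[...,0]>100)&(hsv[...,0]<130)&(hsv[...,1]>110)&(P[...,2]<60); bl[:,:300]=0;bl[:,345:]=0
for v in range(252,412,10):
    u=np.where(bl[v])[0]
    if len(u): print(v,P[v,u].mean(0))
E
```

```text
12704 [  35.5946  -29.5536 -119.3721] [73.6123 30.2221 22.5452] [[ 37.831  -27.3006  -5.9553]
 [ 64.686   28.0709  18.8491]]
38 45 z min5% -5.454389660007489 -4.356362820288876
45 60 z min5% -5.551894957368271 -4.531610620732081
60 67 z min5% -4.991783123327536 -3.2142595839116046
y -22 -5.413300914721229 [37.6222 64.6011]
y 8 -5.469230843358126 [37.4843 64.6769]
252 [34.3606  0.4618  2.8918]
262 [32.2471  0.5917 -2.4993]
272 [26.2353  0.4558  2.9191]
282 [22.6726  0.4472  1.4818]
292 [23.3229  0.3039 -9.1379]
302 [17.1046  0.222  -4.4148]
312 [13.1231  0.4177 -4.7151]
322 [ 8.9168  0.4169 -4.715 ]
332 [ 4.4876  0.4099 -4.4771]
342 [ 0.4417  0.4086 -4.995 ]
352 [-4.1242  0.4077 -4.812 ]
362 [-8.5185  0.4016 -5.009 ]
372 [-9.4345  0.3757 -9.8884]
382 [-18.2471   0.3973  -4.5061]
392 [-23.0172   0.3865  -4.5714]
402 [-44.4796   0.4345  14.1291]
```

Emit:
jog_arm:
  series:
    - {"tx":0,"ty":0,"tz":0,"spin":5.65}
    - {"tx":0,"ty":0,"tz":0,"spin":5.65}
    - {"tx":8,"ty":-18,"tz":0,"spin":0}
    - {"tx":11,"ty":-26,"tz":0,"spin":0}
    - {"tx":11,"ty":-26,"tz":0,"spin":0}
    - {"tx":11,"ty":-26,"tz":0,"spin":0}
    - {"tx":11,"ty":-26,"tz":0,"spin":0}
    - {"tx":8,"ty":-18,"tz":0,"spin":0}
    - {"tx":6,"ty":-15.5,"tz":0,"spin":0}
    - {"tx":0,"ty":0,"tz":0,"spin":0}
    - {"tx":0,"ty":0,"tz":0,"spin":0}

```text
t: 7.8
eef_pos: [0.5203, -0.1177, 0.1759]
orientation: [0.995, 0.102, -0.001, -0.0]
ft_force: [0.3, -0.2, -2.5]
grip_width: 0.103
grasp_force: 78.5
```

```bash
python3 - <<'E'
from h import *
np.set_printoptions(precision=4,suppress=True)
rel([520.8,-118.4,177.9],11.63); d=save('wrist','w3'); save('side','s3'); save('top','t3'); print(robot.get_obs()['ft_force'])
E
```

```text
tcp [ 520.3 -117.7  175.9] yaw 11.69 tilt [-0.002   0.0004 -1.    ]
shift [ 0.3  0.8 -2. ] spin 0.06
[-1.1793  1.0297 -2.355 ]
```

View pics/w3.png

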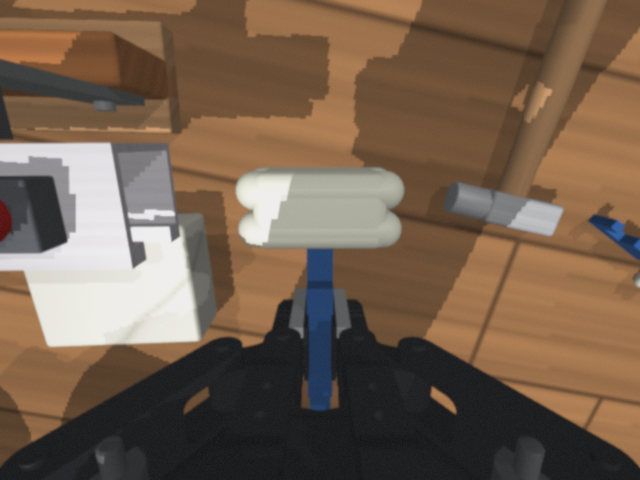

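The wrist view shows the shoe at (237–403, 167–250). The rail's mouth is to its left, with the channel top from v≈143 (rear) to 268 (front) and its end at u≈112–130. Next I get the shoe-to-rail offset in the tool frame.

```bash
cat > off.py <<'E'
from h import *
np.set_printoptions(precision=2,suppress=True)
d=load('w3'); o=robot.get_obs(); Mt=Ro.from_quat(o['orientation']).as_matrix(); p=np.array(o['eef_pos'])
P=(cloud(d)-p)@Mt*1000; hsv=cv2.cvtColor(d['frame'],cv2.COLOR_RGB2HSV)
def tp(u,v,zt): # ray to tool-plane z=zt
    z=p[2]-zt/1000; return (Mt.T@(ray(d,u,v,z)-p))*1000
g=hsv[...,1]<60
print('rail top z by column:')
for u in (70,85,95,105):
    c=[v for v in range(120,300) if g[v,u] and -22<P[v,u,2]<0]
    zt=np.median(P[c,u,2]); print(u,min(c),max(c),'zt',zt,'x rear/front',tp(u,min(c)-.5,zt)[0],tp(u,max(c)+.5,zt)[0],'y',tp(u,200,zt)[1])
for v in (160,200,240,255):
    c=[u for u in range(60,180) if g[v,u] and -22<P[v,u,2]<0]; print('v',v,'end',max(c),tp(max(c)+.5,v,-9))
m=g&(hsv[...,2]>90)&(P[...,2]<12)&(P[...,2]>-9)&(P[...,0]>30); m[:,:230]=0;m[:,410:]=0
for u in (280,300,320,340,360):
    c=np.where(m[:,u])[0]; c=c[(c>150)&(c<260)]; print('shoe',u,c.min(),c.max(),'x',tp(u,c.min()-.5,0)[0],tp(u,c.max()+.5,0)[0],'ztop',np.percentile(P[c,u,2],10))
for n in ('s3','t3'):
    e=load(n);Q=cloud(e)*1000; h=cv2.cvtColor(e['frame'],cv2.COLOR_RGB2HSV)
    k=(h[...,1]<70)&(h[...,2]>90)&(Q[...,2]>150)&(Q[...,2]<195)&(Q[...,0]>530)&(Q[...,0]<610)&(Q[...,1]<-65)&(Q[...,1]>-150)
    if k.sum(): print(n,k.sum(),np.percentile(Q[k],[2,50,98],axis=0))
E
python3 off.py
```

```text
rail top z by column:
70 143 269 zt -9.80733017270144 x rear/front 73.98558249691024 32.780223881475294 y -80.93057327065887
85 143 269 zt -9.834653995355378 x rear/front 73.99208245044076 32.79659072860694 y -76.13314555068266
95 143 269 zt -9.94339783228783 x rear/front 73.99622774590371 32.8420555171915 y -72.8758294761604
105 143 269 zt -9.76832647545984 x rear/front 74.00096020815913 32.77918911265248 y -69.80519574399095
v 160 end 118 [ 68.8  -63.85  -9.05]
v 200 end 124 [ 56.32 -64.03  -9.04]
v 240 end 131 [ 42.97 -63.89  -9.02]
v 255 end 144 [ 37.72 -60.34  -9.02]
shoe 280 170 247 x 65.33551335835779 37.64334959404935 ztop -3.2052516204630552
shoe 300 170 247 x 65.34491656905732 37.65219767480869 ztop -3.246805821211717
shoe 320 170 248 x 65.35432054543968 37.28111511540454 ztop -2.973096956725509
shoe 340 170 248 x 65.36372528759834 37.289956036570025 ztop -3.0459583067130547
shoe 360 170 248 x 65.3731307956269 37.29879772816636 ztop -3.226602851538518
s3 142 [[ 556.57 -137.49  151.22]
 [ 565.13 -130.07  160.49]
 [ 582.17 -104.87  180.06]]
t3 6 [[553.67 -84.31 153.66]
 [568.25 -81.34 167.87]
 [573.81 -79.8  178.39]]
```

```bash
cat > web.py <<'E'
from h import *
np.set_printoptions(precision=2,suppress=True)
o=robot.get_obs(); d=save('wrist','w4'); Mt=Ro.from_quat(o['orientation']).as_matrix(); p=np.array(o['eef_pos'])
P=(cloud(d)-p)@Mt*1000
print(p*1000,o['ft_force'],o['wrist_torque'],o['t'],Mt[:,2]*1000)
print('shoe',[np.median(P[v-2:v+3,280:360,2]) for v in (180,205,240)],'web',np.median(P[312:365,317:324,2]),'nose',np.median(P[385:396,317:324,2]))
print('rail',np.median(P[150:260,90:108,2]))
E
python3 web.py; sed -i "s/robot.get_obs(); d=save('wrist','w4')/robot.get_obs(); d=load('w2')/" web.py
```

```text
[ 520.36 -118.91  176.56] [-1.18  1.03 -2.36] [-0.01  0.02  0.02] 7.95 [   -1.09     0.14 -1000.  ]
shoe [np.float64(-2.5631216804995143), np.float64(-3.2290110869023603), np.float64(-3.1754479369824438)] web -3.295969918708541 nose -3.310468232736535
rail -9.807014154928563
```

Emit:
jog_arm:
  series:
    - {"tx":4,"ty":0,"tz":-2,"spin":0}
    - {"tx":0,"ty":-8,"tz":0,"spin":0}
    - {"tx":0,"ty":-8,"tz":0,"spin":0}
    - {"tx":0,"ty":-8,"tz":0,"spin":0}
    - {"tx":0,"ty":-4,"tz":0,"spin":0}
    - {"tx":0,"ty":0,"tz":0,"spin":0}
    - {"tx":0,"ty":0,"tz":0,"spin":0}

```text
t: 8.58
eef_pos: [0.5189, -0.0897, 0.1794]
orientation: [0.995, 0.101, 0.0, 0.0]
ft_force: [0.2, 0.6, -2.0]
grip_width: 0.1
grasp_force: 78.5
```

```bash
cat > chk.py <<'E'
from h import *
import sys
np.set_printoptions(precision=2,suppress=True)
o=robot.get_obs(); d=save('wrist',sys.argv[1]); Mt=Ro.from_quat(o['orientation']).as_matrix(); p=np.array(o['eef_pos'])
P=(cloud(d)-p)@Mt*1000; hsv=cv2.cvtColor(d['frame'],cv2.COLOR_RGB2HSV); g=hsv[...,1]<60
rel(None); print('ft',o['ft_force'],'tq',o['wrist_torque'],o['t'])
def tp(u,v,zt):
    z=p[2]-zt/1000; return (Mt.T@(ray(d,u,v,z)-p))*1000
for u in (30,60,100,140,180):
    c=[v for v in range(120,300) if g[v,u] and abs(P[v,u,2]+8)<4.5]
    if len(c)>60: zt=np.median(P[c,u,2]); print(u,'zt',zt,'rear/front',tp(u,min(c)-.5,zt)[0],tp(u,max(c)+.5,zt)[0],'y',tp(u,200,zt)[1])
m=g&(hsv[...,2]>90)&(P[...,2]<12)&(P[...,2]>-6.5)
for u in (300,320,340,360):
    c=np.where(m[:,u])[0]; c=c[(c>150)&(c<260)]
    if len(c): print('shoe',u,tp(u,c.min()-.5,0)[0],tp(u,c.max()+.5,0)[0],'z',np.median(P[195:215,u,2]))
print('web',np.median(P[312:365,317:324,2]))
E
python3 chk.py w5
```

```text
tcp [519.  -90.  179.4] yaw 11.62 tilt [ 0. -0. -1.]
ft [ 0.23  0.61 -1.97] tq [-0.01  0.01  0.02] 8.5833
30 zt -7.480099647941144 rear/front 69.42843631874422 28.278445931429083 y -94.94830580831811
60 zt -7.425908741660184 rear/front 69.41886224869687 28.241252406772016 y -85.1714926448257
180 zt -6.908625723410415 rear/front 69.67750151246771 28.3484006051196 y -46.062386766627796
shoe 300 65.10826640452218 37.24172442493271 z -2.9448900615858515
shoe 320 65.1024152687578 36.850399520005574 z -3.495453279144887
shoe 340 65.09656298985597 36.841188236310806 z -3.2954794907022587
shoe 360 65.09070956748177 36.83197502759303 z -3.2621168224110884
web -3.388791823914722
```

Emit:
jog_arm:
  series:
    - {"tx":0,"ty":0,"tz":0.6,"spin":0}
    - {"tx":0,"ty":-3,"tz":0,"spin":0}
    - {"tx":0,"ty":-3,"tz":0,"spin":0}
    - {"tx":0,"ty":-2,"tz":0,"spin":0}
    - {"tx":0,"ty":-2,"tz":0,"spin":0}
    - {"tx":0,"ty":-2,"tz":0,"spin":0}
    - {"tx":0,"ty":-2,"tz":0,"spin":0}
    - {"tx":0,"ty":-2,"tz":0,"spin":0}
    - {"tx":0,"ty":-2,"tz":0,"spin":0}
    - {"tx":0,"ty":0,"tz":0,"spin":0}

```text
t: 9.47
eef_pos: [0.5153, -0.0721, 0.1787]
orientation: [0.995, 0.101, 0.0, -0.0]
ft_force: [0.0, 0.3, -2.6]
grip_width: 0.103
grasp_force: 78.5
```

Emit:
jog_arm:
  series:
    - {"tx":0,"ty":-2,"tz":0,"spin":0}
    - {"tx":0,"ty":-2,"tz":-0.1,"spin":0}
    - {"tx":0,"ty":-2,"tz":0,"spin":0}
    - {"tx":0,"ty":-2,"tz":0,"spin":0}
    - {"tx":0,"ty":-2,"tz":0,"spin":0}
    - {"tx":0,"ty":0,"tz":0,"spin":0}

```text
t: 9.97
eef_pos: [0.5133, -0.0623, 0.1788]
orientation: [0.995, 0.101, 0.0, -0.0]
ft_force: [-0.1, -0.5, -3.5]
grip_width: 0.098
grasp_force: 78.5
```

Emit:
jog_arm:
  series:
    - {"tx":0,"ty":-2,"tz":0,"spin":0}
    - {"tx":0,"ty":-2,"tz":-0.1,"spin":0}
    - {"tx":0,"ty":-2,"tz":0,"spin":0}
    - {"tx":0,"ty":0,"tz":0,"spin":0}

```text
t: 10.3
eef_pos: [0.5121, -0.0564, 0.1789]
orientation: [0.995, 0.101, 0.0, -0.0]
ft_force: [-0.2, -0.1, -2.4]
grip_width: 0.101
grasp_force: 78.5
```

Emit:
jog_arm:
  series:
    - {"tx":0,"ty":-2,"tz":0,"spin":0}
    - {"tx":0,"ty":-2,"tz":0,"spin":0}
    - {"tx":0,"ty":-2,"tz":0,"spin":0}
    - {"tx":0,"ty":0,"tz":0,"spin":0}

```text
t: 10.63
eef_pos: [0.5107, -0.0505, 0.1786]
orientation: [0.995, 0.101, -0.0, -0.0]
ft_force: [-0.8, 0.3, -6.4]
grip_width: 0.099
grasp_force: 78.0
```

Emit:
jog_arm:
  series:
    - {"tx":0,"ty":-2.5,"tz":0,"spin":0}
    - {"tx":0,"ty":-2.5,"tz":0,"spin":0}
    - {"tx":0,"ty":-2.5,"tz":-0.1,"spin":0}
    - {"tx":0,"ty":-2.5,"tz":0,"spin":0}
    - {"tx":0,"ty":0,"tz":0,"spin":0}

```text
t: 11.05
eef_pos: [0.5088, -0.0405, 0.1789]
orientation: [0.995, 0.101, -0.0, -0.0]
ft_force: [-0.9, 2.2, -6.4]
grip_width: 0.099
grasp_force: 78.1
```

Emit:
jog_arm:
  series:
    - {"tx":0,"ty":-3,"tz":0,"spin":0}
    - {"tx":0,"ty":-3,"tz":-0.1,"spin":0}
    - {"tx":0,"ty":-3,"tz":0,"spin":0}
    - {"tx":0,"ty":-3,"tz":0,"spin":0}
    - {"tx":0,"ty":0,"tz":0,"spin":0}

```text
t: 11.47
eef_pos: [0.5064, -0.0286, 0.1791]
orientation: [0.995, 0.101, -0.0, -0.0]
ft_force: [-0.4, 2.7, -7.3]
grip_width: 0.108
grasp_force: 78.1
```

```bash
python3 chk.py w6
```

```text
tcp [506.4 -28.8 179.1] yaw 11.64 tilt [-0.  0. -1.]
ft [-0.44  2.66 -7.26] tq [0.21 0.27 0.04] 11.4667
30 zt -8.232666132317153 rear/front 68.84336272661703 27.802991148834526 y -94.36126358400342
60 zt -8.204657673918911 rear/front 69.14039914223225 27.779846739317833 y -84.61909003878996
100 zt -8.05780318892622 rear/front 69.1248763231705 27.703375171664494 y -71.69061732002345
140 zt -8.150100249130967 rear/front 69.11883428863297 28.102933734529064 y -58.59755379839815
180 zt -7.976452581163149 rear/front 69.10220919702903 28.015892988640456 y -45.63347166560187
shoe 300 69.7356513302571 61.3977255222855 z -20.28224559087455
shoe 320 69.73049600999963 60.368075016113664 z -20.09018651542481
shoe 340 69.72534017981499 60.70423798016067 z -19.391448227165146
shoe 360 69.72018383962741 35.68724024937746 z -7.397159056413377
web -3.3466334184066264
```

Emit:
jog_arm:
  series:
    - {"tx":-0.2,"ty":-3,"tz":0,"spin":0}
    - {"tx":-0.2,"ty":-4,"tz":-0.1,"spin":0}
    - {"tx":0,"ty":-4,"tz":0,"spin":0}
    - {"tx":-0.1,"ty":-4,"tz":0,"spin":0}
    - {"tx":0,"ty":-4,"tz":-0.1,"spin":0}
    - {"tx":0,"ty":0,"tz":0,"spin":0}

```text
t: 12.02
eef_pos: [0.502, -0.0099, 0.1793]
orientation: [0.995, 0.101, -0.0, -0.0]
ft_force: [-1.1, 2.1, -7.2]
grip_width: 0.101
grasp_force: 78.1
```

Emit:
jog_arm:
  series:
    - {"tx":0,"ty":-4,"tz":0,"spin":0}
    - {"tx":0,"ty":-4,"tz":-0.1,"spin":0}
    - {"tx":-0.1,"ty":-4,"tz":0,"spin":0}
    - {"tx":0,"ty":-4,"tz":0,"spin":0}
    - {"tx":0,"ty":-4,"tz":-0.1,"spin":0}
    - {"tx":0,"ty":0,"tz":0,"spin":0}

```text
t: 12.52
eef_pos: [0.4982, 0.0095, 0.18]
orientation: [0.995, 0.101, 0.0, -0.0]
ft_force: [-0.0, -0.3, -2.9]
grip_width: 0.101
grasp_force: 78.8
```

Emit:
jog_arm:
  series:
    - {"tx":0,"ty":-5,"tz":0,"spin":0}
    - {"tx":-0.1,"ty":-5,"tz":-0.1,"spin":0}
    - {"tx":0,"ty":-5,"tz":0,"spin":0}
    - {"tx":-0.1,"ty":-5,"tz":-0.1,"spin":0}
    - {"tx":0,"ty":-5,"tz":-0.1,"spin":0}
    - {"tx":0,"ty":0,"tz":0,"spin":0}

```text
t: 13.02
eef_pos: [0.4927, 0.034, 0.1799]
orientation: [0.995, 0.101, 0.0, -0.0]
ft_force: [-0.0, -0.2, -2.2]
grip_width: 0.103
grasp_force: 78.8
```

```bash
python3 chk.py w7
```

```text
tcp [492.8  33.7 179.8] yaw 11.64 tilt [ 0. -0. -1.]
ft [-0.01 -0.19 -2.24] tq [-0.05 -0.03  0.02] 13.0167
30 zt -8.2359439584632 rear/front 69.15042019028053 27.821934504706448 y -94.32515031358355
60 zt -8.21313733540437 rear/front 69.44699637946205 28.175100567478175 y -84.58586003730117
100 zt -8.033392179070916 rear/front 69.43051081684462 28.083191190167035 y -71.68739453022803
140 zt -8.034112164484842 rear/front 69.42066251245676 28.44182344858742 y -58.64645657706215
180 zt -7.888248745479576 rear/front 69.4053785439228 28.364391144853723 y -45.662187984235665
shoe 300 70.06216487032825 33.00201484839152 z -7.704514922815054
shoe 320 70.05694446417745 33.38231696633126 z -7.406446451589288
shoe 340 70.05172328952209 33.37367163346263 z -7.478375020888988
shoe 360 70.04650134619231 33.365024911344705 z -7.273699081644091
web -3.3770089011703894
```

Emit:
jog_arm:
  series:
    - {"tx":0,"ty":-5,"tz":0,"spin":0}
    - {"tx":-0.1,"ty":-6,"tz":0,"spin":0}
    - {"tx":0,"ty":-6,"tz":-0.1,"spin":0}
    - {"tx":-0.1,"ty":-6,"tz":0,"spin":0}
    - {"tx":0,"ty":-6,"tz":-0.1,"spin":0}
    - {"tx":-0.1,"ty":-6,"tz":0,"spin":0}
    - {"tx":0,"ty":-5,"tz":-0.1,"spin":0}
    - {"tx":0,"ty":0,"tz":0,"spin":0}

```text
t: 13.73
eef_pos: [0.4843, 0.0732, 0.1801]
orientation: [0.995, 0.101, 0.0, -0.0]
ft_force: [0.4, -0.2, -2.4]
grip_width: 0.104
grasp_force: 78.8
```

Emit:
jog_arm:
  series:
    - {"tx":0,"ty":-5,"tz":0,"spin":0}
    - {"tx":-0.1,"ty":-6,"tz":-0.1,"spin":0}
    - {"tx":0,"ty":-6,"tz":-0.1,"spin":0}
    - {"tx":-0.1,"ty":-6,"tz":0,"spin":0}
    - {"tx":0,"ty":-6,"tz":-0.1,"spin":0}
    - {"tx":-0.1,"ty":-6,"tz":-0.1,"spin":0}
    - {"tx":0,"ty":-5,"tz":-0.1,"spin":0}
    - {"tx":0,"ty":0,"tz":0,"spin":0}

```text
t: 14.4
eef_pos: [0.476, 0.1123, 0.1806]
orientation: [0.995, 0.101, 0.0, -0.0]
ft_force: [0.3, 0.1, -2.6]
grip_width: 0.102
grasp_force: 78.8
```

```bash
python3 chk.py w8
```

```text
tcp [476.1 111.9 180.6] yaw 11.64 tilt [-0. -0. -1.]
ft [ 0.33  0.09 -2.63] tq [-0.05  0.03 -0.01] 14.4
30 zt -8.360888291408092 rear/front 69.45995771589868 27.875334794851977 y -94.21446625486712
60 zt -8.261831328424929 rear/front 69.44892279878849 28.196494850410645 y -84.54543179792266
100 zt -8.084222458494025 rear/front 69.43250679892697 28.105318815830884 y -71.6520296490845
140 zt -8.122621865225526 rear/front 69.424042408565 28.479056661176433 y -58.597700803299354
180 zt -8.003321909113069 rear/front 69.71487977410334 28.41236695849897 y -45.61348424491543
shoe 300 70.06219885142437 37.243095046785456 z -7.708882384341008
shoe 320 70.05697241114967 47.30469534320458 z -7.516462276340372
shoe 340 70.05174518531311 33.37387421190645 z -7.4347989863313755
shoe 360 70.04651717373724 32.97609356370799 z -7.26926888413186
web -3.348027063898722
```

Tracking is good. About 62 mm remain; I go 50 mm, then creep.

Emit:
jog_arm:
  series:
    - {"tx":0,"ty":-5,"tz":0,"spin":0}
    - {"tx":-0.1,"ty":-6,"tz":0,"spin":0}
    - {"tx":0,"ty":-6,"tz":-0.1,"spin":0}
    - {"tx":-0.1,"ty":-6,"tz":-0.1,"spin":0}
    - {"tx":0,"ty":-6,"tz":-0.1,"spin":0}
    - {"tx":-0.1,"ty":-6,"tz":0,"spin":0}
    - {"tx":0,"ty":-6,"tz":-0.1,"spin":0}
    - {"tx":-0.1,"ty":-5,"tz":-0.1,"spin":0}
    - {"tx":0,"ty":-4,"tz":0,"spin":0}
    - {"tx":0,"ty":0,"tz":0,"spin":0}

```text
t: 15.28
eef_pos: [0.4656, 0.161, 0.1811]
orientation: [0.995, 0.101, -0.0, -0.0]
ft_force: [-0.3, 0.2, -2.3]
grip_width: 0.102
grasp_force: 78.8
```

Emit:
jog_arm:
  series:
    - {"tx":0,"ty":-2,"tz":0,"spin":0}
    - {"tx":0,"ty":-2,"tz":-0.1,"spin":0}
    - {"tx":0,"ty":-2,"tz":0,"spin":0}
    - {"tx":0,"ty":0,"tz":0,"spin":0}
    - {"tx":0,"ty":0,"tz":0,"spin":0}

```text
t: 15.7
eef_pos: [0.4646, 0.1662, 0.1812]
orientation: [0.995, 0.101, 0.0, 0.0]
ft_force: [0.2, -0.0, -2.4]
grip_width: 0.102
grasp_force: 78.8
```

Emit:
jog_arm:
  series:
    - {"tx":0,"ty":-1.5,"tz":0,"spin":0}
    - {"tx":0,"ty":-1.5,"tz":0,"spin":0}
    - {"tx":0,"ty":0,"tz":0,"spin":0}
    - {"tx":0,"ty":0,"tz":0,"spin":0}

```text
t: 16.03
eef_pos: [0.4639, 0.1692, 0.1812]
orientation: [0.995, 0.101, -0.0, 0.0]
ft_force: [-0.2, 0.9, -2.0]
grip_width: 0.101
grasp_force: 78.8
```

Emit:
jog_arm:
  series:
    - {"tx":0,"ty":-1.5,"tz":0,"spin":0}
    - {"tx":0,"ty":-1.5,"tz":0,"spin":0}
    - {"tx":0,"ty":0,"tz":0,"spin":0}
    - {"tx":0,"ty":0,"tz":0,"spin":0}

```text
t: 16.37
eef_pos: [0.4633, 0.1722, 0.1812]
orientation: [0.995, 0.101, -0.0, 0.0]
ft_force: [-0.1, -0.2, -2.5]
grip_width: 0.101
grasp_force: 78.8
```

Emit:
jog_arm:
  series:
    - {"tx":0,"ty":-1,"tz":0,"spin":0}
    - {"tx":0,"ty":-1,"tz":0,"spin":0}
    - {"tx":0,"ty":0,"tz":0,"spin":0}
    - {"tx":0,"ty":0,"tz":0,"spin":0}

```text
t: 16.7
eef_pos: [0.463, 0.174, 0.1812]
orientation: [0.995, 0.101, 0.0, 0.0]
ft_force: [0.2, -1.5, -2.4]
grip_width: 0.104
grasp_force: 78.8
```

Emit:
jog_arm:
  series:
    - {"tx":0,"ty":-1,"tz":0,"spin":0}
    - {"tx":0,"ty":-1,"tz":0,"spin":0}
    - {"tx":0,"ty":0,"tz":0,"spin":0}
    - {"tx":0,"ty":0,"tz":0,"spin":0}

```text
t: 17.03
eef_pos: [0.4625, 0.1759, 0.1812]
orientation: [0.995, 0.101, -0.0, 0.0]
ft_force: [-0.4, -5.1, -2.1]
grip_width: 0.101
grasp_force: 78.9
```

Emit:
jog_arm:
  series:
    - {"tx":0,"ty":1,"tz":0.5,"spin":0}
    - {"tx":0,"ty":1,"tz":0.5,"spin":0}
    - {"tx":0,"ty":0,"tz":0.4,"spin":0}
    - {"tx":0,"ty":0,"tz":0,"spin":0}
    - {"tx":0,"ty":0,"tz":0,"spin":0}

```text
t: 17.45
eef_pos: [0.4629, 0.1741, 0.1797]
orientation: [0.995, 0.101, -0.0, -0.0]
ft_force: [0.5, -2.0, -2.6]
grip_width: 0.098
grasp_force: 78.8
```

Emit:
jog_arm:
  series:
    - {"tx":0,"ty":0,"tz":0.4,"spin":0}
    - {"tx":0,"ty":0,"tz":0,"spin":0}
    - {"tx":0,"ty":0,"tz":0,"spin":0}

```text
t: 17.7
eef_pos: [0.463, 0.1741, 0.1795]
orientation: [0.995, 0.101, 0.0, -0.0]
ft_force: [0.0, -1.7, -0.9]
grip_width: 0.102
grasp_force: 79.0
```

Emit:
jog_arm:
  series:
    - {"tx":0,"ty":0.3,"tz":0.3,"spin":0}
    - {"tx":0,"ty":0,"tz":0,"spin":0}
    - {"tx":0,"ty":0,"tz":0,"spin":0}

```text
t: 17.95
eef_pos: [0.4631, 0.1739, 0.1793]
orientation: [0.995, 0.101, 0.0, -0.0]
ft_force: [-0.3, -1.6, 0.9]
grip_width: 0.101
grasp_force: 79.3
```

Emit:
jog_arm:
  series:
    - {"tx":0,"ty":0,"tz":0,"spin":0}
    - {"tx":0,"ty":0,"tz":0,"spin":0}
    - {"tx":0,"ty":0,"tz":0,"spin":0}
  force: 20

```text
t: 18.2
eef_pos: [0.4631, 0.1738, 0.1793]
orientation: [0.995, 0.101, 0.0, -0.0]
ft_force: [-0.4, -0.9, 1.8]
grip_width: 0.1
grasp_force: 79.4
```

Emit:
jog_arm:
  series:
    - {"tx":0,"ty":0,"tz":0,"spin":0}
    - {"tx":0,"ty":0,"tz":0,"spin":0}
    - {"tx":0,"ty":0,"tz":0,"spin":0}
    - {"tx":0,"ty":0,"tz":0,"spin":0}
    - {"tx":0,"ty":0,"tz":0,"spin":0}
    - {"tx":0,"ty":0,"tz":0,"spin":0}
    - {"tx":0,"ty":0,"tz":0,"spin":0}
    - {"tx":0,"ty":0,"tz":0,"spin":0}
  hand: 0

```text
t: 18.87
eef_pos: [0.463, 0.1738, 0.1791]
orientation: [0.995, 0.101, -0.0, 0.0]
ft_force: [1.5, 0.7, -0.3]
grip_width: 0.5
grasp_force: 0.0
```

```bash
python3 - <<'E'
from h import *
np.set_printoptions(precision=1,suppress=True)
o=robot.get_obs(); d=save('wrist','w9'); Mt=Ro.from_quat(o['orientation']).as_matrix(); p=np.array(o['eef_pos'])
P=(cloud(d)-p)@Mt*1000;hsv=cv2.cvtColor(d['frame'],cv2.COLOR_RGB2HSV)
bl=(hsv[...,0]>100)&(hsv[...,0]<130)&(hsv[...,1]>110)&(abs(P[...,1])<30)&(P[...,2]<60)
for v in range(270,470,12):
    u=np.where(bl[v])[0]; u=u[(u>250)&(u<400)]
    if len(u): print(v,u.min(),u.max(),P[v,u].mean(0))
E
```

```text
282 311 332 [21.5  0.7  5. ]
294 310 334 [19.5  0.8 -1.7]
306 311 333 [16.8  0.9 -6.1]
318 311 333 [ 8.6  0.9 -0.1]
330 311 333 [2.9 0.9 0.6]
342 311 333 [-2.9  0.9  1.2]
354 311 333 [-9.2  0.9  2.2]
366 311 332 [-15.6   0.7   3.2]
378 311 332 [-22.2   0.7   3.9]
390 313 329 [-47.1   0.7  26.6]
402 314 329 [-48.9   0.9  20.1]
```

View pics/w9.png

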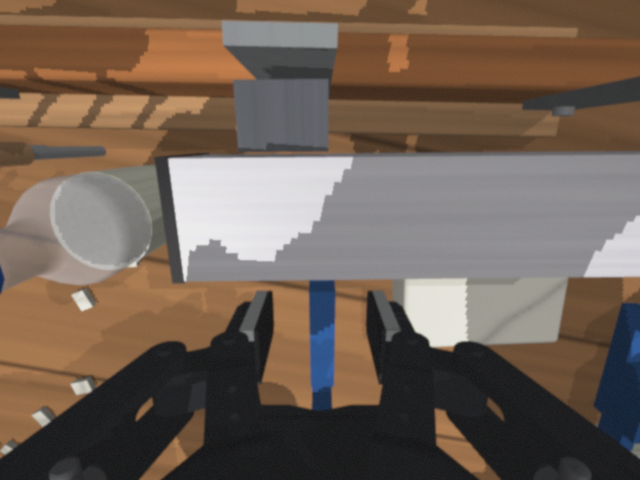

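The hook hangs free in the rail: the blue web is at (322,340) between the open fingers, and the closed end (170–185, 155–280) and the bottle are undisturbed. It sat back only about 0.5 mm from 1 mm of buffer compression. Now I withdraw upwards.

Emit:
jog_arm:
  series:
    - {"tx":0,"ty":0,"tz":-5,"spin":0}
    - {"tx":0,"ty":0,"tz":-12,"spin":0}
    - {"tx":0,"ty":0,"tz":-25,"spin":0}
    - {"tx":0,"ty":0,"tz":-30,"spin":0}
    - {"tx":0,"ty":0,"tz":-30,"spin":0}
    - {"tx":0,"ty":0,"tz":-20,"spin":0}
    - {"tx":0,"ty":0,"tz":-10,"spin":0}
    - {"tx":0,"ty":0,"tz":0,"spin":0}
    - {"tx":0,"ty":0,"tz":0,"spin":0}

```text
t: 19.67
eef_pos: [0.463, 0.1738, 0.3108]
orientation: [0.995, 0.101, 0.0, 0.0]
ft_force: [-1.0, -0.3, -0.6]
grip_width: 0.496
grasp_force: 0.0
```

```bash
python3 - <<'E'
from h import *
np.set_printoptions(precision=1,suppress=True)
o=robot.get_obs(); d=save('wrist','w10'); print(o['t'],o['eef_pos'],o['ft_force'])
P=cloud(d)*1000;hsv=cv2.cvtColor(d['frame'],cv2.COLOR_RGB2HSV)
bl=(hsv[...,0]>100)&(hsv[...,0]<130)&(hsv[...,1]>110)&(P[...,2]>120)&(P[...,2]<200); bl[:,:250]=0;bl[:,400:]=0
q=P[bl];print(len(q),np.argwhere(bl).min(0),np.argwhere(bl).max(0))
u=np.array([-.2096,.9778]); s=q[:,:2]@u
g=(hsv[...,1]<60)&(abs(P[...,2]-188)<6)&(P[...,1]<300)&(P[...,0]>470); r=P[g][:,:2]@u
print('web along rail',np.percentile(s,[2,50,98]),'closed end',np.percentile(r,[99.5,99.9]))
E
```

```text
19.6667 [0.5 0.2 0.3] [-1.  -0.3 -0.6]
1058 [210 315] [309 326]
web along rail [67.8 72.  76.2] closed end [121.3 122.4]
```

```bash
python3 -c "
from plant import robot
print(robot.finish_job())"
```

```text
the job is handed in; nothing more can be done
None
```

The middle-sized blue hook is hanging in the rail, past the catch and home against the buffer to within about 1 mm. I handed the job in after about 20 s with the gripper clear and the bottle, offcut and hammer untouched; the simulator gave no verdict.

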